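Free the inspection rest and lay the transducer in it

ROBOT

A 6-joint arm with a two-finger parallel gripper is mounted at the origin on a cart in front of the work surface, level with it; the furniture and walls round the work are solid. World frame = base frame: x ahead of the robot, y to its left, z up, the work surface at z = 0. Lengths are in m, angles in rad, forces in N, time in s.
With the tool pointing down it reaches from about 0.35 to 0.775 m from the base axis. Payload 7.3 kg.
Tool frame: the origin (TCP) lies between the finger pads, 19 mm behind the fingertips; this is the grasp point; z points along the fingers, y is the line along which they close (so a half turn about z gives the same grasp; the last joint's range is limited). The gripper opens to 92 mm and grips with 3 to 60 N. Pads are 19 mm wide; open, the fingers measure 130 mm over their backs; the gripper's body (75 mm by 190 mm) begins 47 mm behind the grasp point.
Start: joints at [-1.475, 0.342, 1.524, -0, 1.275, -0.146], TCP at [0.126, -0.51, 0.246] pointing down, gripper open.
Joint ranges: [-2.53, 2.53], [-0.77, 2.02], [0.04, 2.7], [-1, 4.14], [0.28, 2.66], [-3.11, 3.11]. Speed limits (rad/s): [2.57, 2.57, 3.14, 3.14, 3.14, 3.14].

INTERFACE

Orientations are given as a rotation vector (axis times angle).
In Python, from station import ctrl, imaging, models gives the robot as it stands. The module is installed in compiled form; this text tells all that it offers.
- The arm moves only by the tool play_rows, never from a script. Its argument "targets" is one flat list of numbers, 6 for each row, row after row: the shift along the tool's x, y, z in m, then the turn, a rotation vector about the tool's x, y, z in degrees. A call has 1 to 20 rows; each row shifts and turns the commanded pose from where the row before left it, along the tool's axes as they then stand; what a row does not reach is not made up. A row lasts 1/8 s, in which the tool goes at most 62.5 mm and 10.7 degrees, less where a joint would pass 70% of its speed; a pose out of reach is approached as far as the arm can. A call is refused whole if a number of a shift passes 0.0625 or a number of a turn 10.7, either way. A call with a gripper value outside its range is refused whole. "hand" is the opening, from 0 (shut) to 1 (fully open), set as the call begins (left out, the last holds). The fingers move at their own pace and stop on an object; the grip force is fixed at half the most. Time passes only in rows, so rows that do not move let the fingers close. It gives the time, the measured TCP pose, the force, the opening and the grip force at its end, in the units of the state.
- ctrl.get_state(): the state, without advancing time (a new reading comes with each control period).
- imaging.snapshot(name): name is "side" or "top" or "wrist"; returns a dict with "color" (480x640x3 uint8, blue, green, red), "camera_matrix" (3x3 intrinsics, pixels), "R" (3x3) and "t" (3): a world point X has camera coordinates R X + t; the wrist camera has in their place "hand_eye" (4x4, takes a point from camera to tool coordinates, whose origin is the TCP and whose axes are the flange's). Camera axes: x right, y down, z forward; pixel columns grow to the right and rows downward; lengths in m; the calibration is good to about 2 mm. The wrist camera is an equidistant fisheye: a pixel r from the principal point sees the ray r / f radians off the axis. A picture is of the moment at which its call begins: read the wrist's pose just before it. There is no depth.
- ctrl.finish_job(): hands the job in; it is judged then, once.
Trained networks look in a picture, given as the dict that the camera call returned (one of the last four; its "shot" number tells which), for a name from the list of things; names that differ only in an ending like _2 or _b are one class to them, and where a whole thing is asked for, a point or a joint stands for the part that bears it (a point fixed in the world has none). Each returns a list of dicts, best first, with "conf" (0 to 1); they miss things now and then, are a little off and sometimes report something else, mostly with a low value. They report only what shows in the picture. A call takes as long as a camera call. They do not tell look-alikes from the thing itself.
- models.search_frame(label, picture): "point" ([x, y, z] in m, in world coordinates, good to about 4 mm: the middle of the surface that is visible of it).
- models.cut_out(label, picture): "pixels" (480x640 bool, what is visible of it).
The state is a dict: "t": time; "joint_positions": joint angles; "joint_velocities": joint speeds; "joint_torque": joint torques, N m; "tcp_pos": TCP position; "tool_rot": TCP orientation; "ft_force": force on the tool from outside, world axes, zero at the start; "moment": the same for the moment, N m; "grip_width": finger opening in m; "gripper_force": force on a finger pad.
Only numpy, scipy, OpenCV 4.12 (cv2) and the standard library are available. Lean on these libraries where they do the work, as an engineer would, in place of code of your own. Each camera call takes 0.05 s, during which the arm holds its last target. There are 200 camera calls.

TASK

An oil bottle stands in the way before the low end of the sloping rest under the inspection light, and a union coupling has been left in the rest's groove. First move the bottle out of the way, keeping it upright and standing it on bare bench at least 20 cm from the rest; then put the union in the open steel bin, and lay the pressure transducer in the groove in its place: threaded end uphill, the other end down at the lower stop. Leave everything else on the bench where it is.

Things in the scene. Friction and masses are not known exactly. Their poses are not given: they have to be found in the camera images.
- rest: Fixed inspection rest: dark base plate (x -45 to +100 mm, y +-45 mm, 10 mm thick), a narrow groove sloping 35 degrees upward to the robot's left, and a column (radius 8 mm, at x +78 mm) behind it carrying a light bar over the groove. Origin on the bench top, directly under the middle of a properly seated transducer; x level, uphill, to the left of the robot and partly away from it; z up.
- light_edge (a point): Middle of the lower front edge of the rest's light bar. In the rest's frame the bar spans x -5 to +67 mm, y +-85 mm, z 216 to 236 mm. A tool pointing straight down over the groove strikes it: come in over the lower end (-x side), leaning 25 to 45 degrees.
- seat: Groove of the rest (fixed): 120 degree V, 60 mm long (x 0 to 60), sides up to y +-8.5, z 5 mm; outside 21 mm wide. Origin on the V's bottom line at the lower stop's face (rest frame x -36, z 45); x uphill along the groove, z square to the slope. Stop: plate 22 mm wide, x -6 to 0, flared outward from z 12 to 22. Seated transducer: axis along x at z 15 mm, middle at x 44 mm.
- bin: Fixed open steel bin without dividers, 130 (x) x160 (y) x40 (z) mm, walls and floor 3 mm. Origin at the centre of its underside, z up. It may stand to the robot's left or right.
- bottle: Amber squeeze bottle of gauge oil with a red spout, standing upright before the groove's lower end, about 0.33 kg. Body 58 mm in diameter, round shoulder up to 121 mm, then a red cap ring 30 mm wide from 121 to 136 mm height (a grip), then a spout tapering from 15 mm to a tip at 180 mm. Origin at the centre of its underside, z up.
- union: Plain and dark steel union coupling of two hexagon nuts in line, 42 mm long, 22 mm across flats, 25 mm across corners, 80 g. It lies in the groove, its length along the groove, against the stop, with two flats facing sideways (22 mm grip). Its y axis is its length; origin 11 mm off its axis, on a flat.
- union_mid (a point): Middle of the union, on its axis.
- transducer: Pressure transducer lying on the bench at the robot's left or right, any direction: steel cylinder, 88 mm long, 0.17 kg. y axis: along its length, to the thread; origin at half length, 13 mm under its axis. Along y: black connector dia. 18 from -44 to -26 mm, body dia. 26 to +20 (grip here), hexagon 27 high, 32 wide to +32, thread dia. 14 to +44 mm.
- transducer_mid (a point): Middle of the transducer, on its axis.
- thread_end (a point): Centre of the transducer's threaded end face.
- tape_reel: Bystander, not to be disturbed: flat reel of white thread-seal tape, blue flanges, 48x64x13 mm; origin on its underside.
- black_tape: Bystander, not to be disturbed: roll of black insulating tape lying flat, 55x53x19 mm; origin on its underside.
- gauge: Bystander, not to be disturbed: round black pressure gauge lying on its back with a brass stem, 83x50x34 mm; origin on its underside.
- seal_box: Bystander, not to be disturbed: small brown cardboard box, 28x50x16 mm; origin on its underside.
Mind the look-alikes: they are no part of the job. What is shaped like the bottle but green is not meant.

How it is judged:
On the way, in this order (a step that is already met when the one before it is completed fails the run):
1. the bottle stands upright on the bench, let go, at least 195 mm (centre to the rest's origin) from the rest (horizontal distance between bottle and rest above 0.195 m and angle between bottle's own z axis and vertical below 0.1 rad and height (world z) of bottle between -0.01 and 0.01 m and linear speed of bottle below 0.03 m/s and contact force between the fingers and bottle below 0.1 N), for 0.2 s.
2. the union lies in the bin, let go (x of union_mid in the frame of bin between -0.065 and 0.065 m and y of union_mid in the frame of bin between -0.08 and 0.08 m and z of union_mid in the frame of bin between 0 and 0.04 m and linear speed of union below 0.03 m/s and contact force between the fingers and union below 0.1 N), for 0.2 s.
At the end, for the whole second after the job is handed in: Bottle upright (6 deg) on the bench, centre 195 mm or more from the rest's origin; union in the bin; transducer in the groove, thread uphill, connector within 8 mm of the stop, axis within 4 mm of its seated place and 7 deg of the groove; all at rest and let go (all of step 1 and all of step 2 and x of transducer_mid in the frame of seat between 0.04 and 0.052 m and y of transducer_mid in the frame of seat between -0.004 and 0.004 m and z of transducer_mid in the frame of seat between 0.011 and 0.019 m and x of thread_end in the frame of seat above 0.08 m and angle between the y axis of transducer and the x axis of seat, either way round below 0.12 rad and linear speed of transducer below 0.02 m/s); the robot touches nothing.
It fails at once if the bottle is tipped more than 30 degrees (angle between bottle's own z axis and vertical above 0.52 rad).
It fails at once if a bystander is shifted more than 20 mm (distance of any of tape_reel, black_tape, gauge, seal_box from where it was at the start of the episode above 0.02 m).
It also fails if it takes over 72 s, if anything falls off the work surface, if the arm or the gripper's body presses on something with over 40 N, if the wrist force passes 120 N, or if a joint passes its speed limit or range.

## Working session

There is one attempt and no reset: what is moved stays moved. The work goes in short steps, Python scripts to look and compute and a tool call to move; the robot and the scene stay as the last step left them, time stands still between calls to the robot, and variables do not carry over. Pictures are saved under pics/ and viewed, at most 10 in all, crops included, and the job is handed in when it is done.

Besides the shell and the picture viewer there is one more tool, called after "Emit:" in YAML: its name, and indented under it one key for each argument. play_rows: Moves the arm, as the interface text tells. Its arguments: {"type":"object","properties":{"targets":{"type":"array","items":{"type":"number"}},"hand":{"type":"number"}},"required":["targets"]}

```bash
mkdir -p pics
cat > h.py <<'E'
import numpy as np,cv2
from scipy.spatial.transform import Rotation as Ro
from station import ctrl,imaging,models
E
python3 - <<'E'
from h import *
s=ctrl.get_state();print(s['t'],s['tcp_pos'],s['tool_rot'],s['grip_width'])
P={}
for n in('top','side'):
    p=imaging.snapshot(n);cv2.imwrite(f'pics/{n}0.png',p['color']);P[n]=p
    print(n,(-p['R'].T@p['t']).round(3),p['camera_matrix'].round(0).tolist())
for n,p in P.items():
    for l in 'rest bin bottle union transducer thread_end transducer_mid light_edge seat tape_reel black_tape gauge seal_box'.split():
        try:
            for d in models.search_frame(l,p)[:3]:
                x=np.array(d['point']);c=p['camera_matrix']@(p['R']@x+p['t']);print(n,l,round(d['conf'],2),x.round(3),(c[:2]/c[2]).round())
        except Exception as e: print(l,e)
E
```

```text
0.0 [ 0.1256992  -0.50933391  0.24484475] [-3.11713068e+00 -3.78715638e-01 -4.27515073e-05] 0.09228468117146668
top [0.31  0.014 1.273] [[458.0, 0.0, 339.0], [0.0, 458.0, 241.0], [0.0, 0.0, 1.0]]
side [ 0.069 -0.744  0.926] [[444.0, 0.0, 319.0], [0.0, 444.0, 236.0], [0.0, 0.0, 1.0]]
top rest 0.96 [0.583 0.106 0.241] [295. 200.]
top rest 0.23 [ 0.468 -0.372  0.015] [474. 263.]
top bin 0.88 [0.472 0.356 0.002] [212. 260.]
top bottle 0.89 [ 0.528 -0.142  0.11 ] [395. 235.]
top bottle 0.66 [0.5   0.02  0.113] [332. 244.]
top bottle 0.34 [0.573 0.086 0.071] [308. 220.]
top union 0.6 [0.558 0.067 0.073] [315. 225.]
top union 0.59 [0.496 0.024 0.116] [330. 246.]
top thread_end 0.8 [ 0.494 -0.293  0.025] [446. 253.]
top transducer_mid 0.6 [ 0.496 -0.297  0.022] [447. 252.]
top light_edge 0.63 [0.581 0.107 0.238] [295. 201.]
top light_edge 0.26 [ 0.496 -0.297  0.024] [447. 252.]
top seat 0.44 [0.572 0.09  0.073] [306. 220.]
top tape_reel 0.74 [ 0.468 -0.374  0.012] [474. 263.]
top black_tape 0.55 [ 0.553 -0.247  0.016] [428. 232.]
top gauge 0.53 [0.389 0.083 0.027] [309. 290.]
top seal_box 0.55 [0.503 0.155 0.012] [284. 249.]
side bin 0.73 [0.476 0.356 0.002] [265. 210.]
side bottle 0.7 [ 0.525 -0.162  0.087] [364. 292.]
side bottle 0.63 [0.498 0.001 0.082] [322. 256.]
side transducer 0.65 [ 0.491 -0.305  0.021] [382. 357.]
side thread_end 0.57 [ 0.496 -0.308  0.023] [385. 357.]
side transducer_mid 0.92 [ 0.489 -0.304  0.029] [382. 355.]
side light_edge 0.72 [0.604 0.106 0.237] [339. 179.]
side light_edge 0.35 [ 0.498 -0.309  0.02 ] [386. 357.]
side tape_reel 0.95 [ 0.466 -0.378  0.014] [391. 388.]
side black_tape 0.76 [ 0.548 -0.252  0.017] [389. 332.]
side black_tape 0.49 [0.501 0.148 0.018] [299. 241.]
side gauge 0.79 [0.392 0.078 0.023] [276. 267.]
```

Run:
```python
import cv2
t=cv2.imread('pics/top0.png')[150:330,180:520];s=cv2.imread('pics/side0.png')[130:430,200:480]
cv2.imwrite('pics/t.png',cv2.resize(t,None,fx=2.35,fy=2.35,interpolation=cv2.INTER_CUBIC))
cv2.imwrite('pics/s.png',cv2.resize(s,None,fx=2,fy=2,interpolation=cv2.INTER_CUBIC))
```

```text
(no output)
```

View pics/t.png

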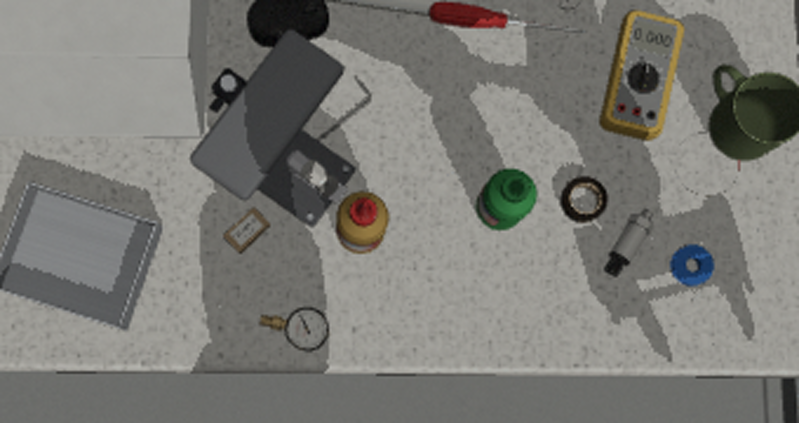

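View pics/s.png

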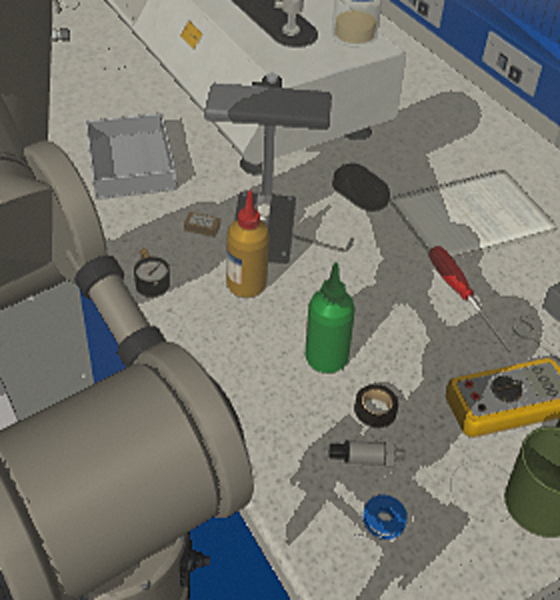

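The amber bottle is the target, at full-image top pixel (334,241); the green bottle at (398,233) is the look-alike. The only transducer is at (448,253), with its black connector toward the robot. The groove and union are at about (314,225), and the rest runs uphill to the upper left. The bin is at (212,260).

```bash
cat >> h.py <<'E'
from scipy.optimize import minimize
def proj(p,X):
    c=(np.asarray(X)@p['R'].T+p['t'])@p['camera_matrix'].T;return c[:,:2]/c[:,2:]
def sil(p,parts,S=4):
    m=np.zeros((480*S,640*S),np.uint8)
    for X in parts:
        cv2.fillConvexPoly(m,cv2.convexHull(((proj(p,X)+.5)*S).astype(np.float32)).astype(np.int32),255)
    return cv2.resize(m,(640,480),interpolation=cv2.INTER_AREA)/255.
def circ(r,h,n=40):
    a=np.linspace(0,2*np.pi,n);return np.c_[r*np.cos(a),r*np.sin(a),0*a+h]
def box(x0,x1,y0,y1,z0,z1): return np.array([[x,y,z] for x in(x0,x1) for y in(y0,y1) for z in(z0,z1)])
def place(parts,x,y,a,z=0):
    R=Ro.from_euler('z',a).as_matrix();return [np.asarray(q)@R.T+[x,y,z] for q in parts]
def fit(views,parts,x0,ign=None):
    """views: [(pic,mask,ignoremask)]"""
    def c(v):
        e=0
        for p,m,ig in views:
            s=sil(p,place(parts,*v)); w=~ig
            e+=(np.abs(s-m)*w).sum()/m.sum()
        return e
    S=np.vstack([x0]+[np.array(x0)+np.eye(3)[i]*[.008,.008,.12][i] for i in range(3)])
    r=minimize(c,x0,method='Nelder-Mead',options=dict(initial_simplex=S,xatol=2e-4,fatol=1e-4,maxiter=150))
    return r.x,r.fun
def ylong(segs):  # transducer parts, axis at z=.013
    out=[]
    for r,a,b in segs:
        c=circ(r,0);out.append(np.vstack([np.c_[c[:,0],0*c[:,0]+q,c[:,1]+.013] for q in(a,b)]))
    return out
TR=ylong([(.009,-.044,-.026),(.013,-.026,.020),(.0155,.020,.032),(.007,.032,.044)])
BT=[np.vstack([circ(.029,0),circ(.029,.095),circ(.024,.11),circ(.015,.121)]),np.vstack([circ(.015,.121),circ(.015,.136)]),np.vstack([circ(.0075,.136),circ(.002,.18)])]
BIN=[box(-.065,.065,-.08,.08,0,.04)]
RS=[box(-.045,.1,-.045,.045,0,.01),box(-.005,.067,-.085,.085,.216,.236),np.vstack([circ(.008,0),circ(.008,.22)])+[.078,0,0]]
E
python3 - <<'E'
from h import *
P={n:imaging.snapshot(n) for n in('top','side')}
M={}
for n,p in P.items():
    for l in('bottle','transducer','bin','rest','union'):
        for i,d in enumerate(models.cut_out(l,p)[:3]):
            m=d['pixels'];ys,xs=np.nonzero(m);hsv=cv2.cvtColor(p['color'],cv2.COLOR_BGR2HSV)[m].mean(0)
            print(n,l,i,round(d['conf'],2),m.sum(),xs.mean().round(),ys.mean().round(),hsv.round())
            M.setdefault((n,l),[]).append(m)
np.savez('pics/m.npz',**{f'{a}_{b}_{i}':m for (a,b),L in M.items() for i,m in enumerate(L)})
def go(l,parts,x0,tx):
    V=[]
    for n,p in P.items():
        c=[m for m in M.get((n,l),[]) if np.hypot(*(np.argwhere(m).mean(0)[::-1]-tx[n]))<25]
        if c: V.append((p,c[0].astype(float),np.zeros((480,640),bool)))
    for v in [[a] for a in V]+[V]:
        x,f=fit(v,parts,x0);print(l,len(v),x.round(4),round(f,3))
go('bottle',BT,[.5,.01,0],dict(top=(334,241),side=(322,256)))
go('transducer',TR,[.49,-.3,-.35],dict(top=(447,252),side=(382,357)))
go('bin',BIN,[.47,.36,-.25],dict(top=(212,260),side=(265,210)))
go('rest',RS,[.58,.1,.87],dict(top=(295,205),side=(339,190)))
E
```

```text
top bottle 0 0.77 482 395.0 234.0 [ 63. 135.  77.]
top bottle 1 0.73 468 333.0 244.0 [ 18. 141. 107.]
top bottle 2 0.53 230 474.0 263.0 [107. 171. 103.]
top transducer 0 0.86 253 447.0 253.0 [32. 13. 80.]
top bin 0 0.88 2896 212.0 259.0 [102.   7. 113.]
top rest 0 0.75 3223 296.0 205.0 [97.  7. 68.]
top union 0 0.67 128 315.0 225.0 [ 27.  12. 101.]
top union 1 0.2 92 312.0 223.0 [90.  3. 92.]
side bottle 0 0.94 802 323.0 256.0 [ 20. 139. 131.]
side bottle 1 0.73 951 365.0 293.0 [ 63. 129. 105.]
side transducer 0 0.57 348 383.0 356.0 [28. 22. 96.]
side bin 0 0.92 1623 265.0 208.0 [ 40.   5. 122.]
side bin 1 0.39 353 383.0 356.0 [27. 22. 96.]
side rest 0 0.68 1805 335.0 199.0 [29. 10. 80.]
bottle 1 [0.5105 0.0168 0.0491] 0.059
bottle 1 [ 0.5127  0.023  -0.0933] 0.107
bottle 2 [ 0.5097  0.017  -0.1792] 0.183
transducer 1 [ 0.4968 -0.3005  1.0009] 0.201
transducer 1 [ 0.4982 -0.3003  1.0373] 0.2
transducer 2 [ 0.4972 -0.3006  1.0185] 0.423
bin 1 [ 0.4733  0.349  -0.2995] 0.042
bin 1 [ 0.4746  0.3496 -0.3131] 0.029
bin 2 [ 0.4737  0.3491 -0.3035] 0.075
rest 1 [0.5739 0.0863 0.9493] 0.116
rest 1 [0.5786 0.0899 0.9937] 0.476
rest 2 [0.5746 0.0875 0.952 ] 0.616
```

```bash
cat >> h.py <<'E'
REST=np.array([.5742,.087,0]);YAW=.95
def Rdown(yaw): return Ro.from_euler('z',yaw)*Ro.from_euler('x',np.pi)
def Rlean(lean=35,yaw=None): # tool z = (sin,0,-cos) in rest frame, tool x uphill
    yaw=YAW if yaw is None else yaw
    return Ro.from_euler('z',yaw)*Ro.from_euler('y',-np.radians(lean))*Ro.from_euler('x',np.pi)
def seat2w(q,rest=None,yaw=None):
    rest=REST if rest is None else rest; yaw=YAW if yaw is None else yaw
    q=Ro.from_euler('y',-np.radians(35)).apply(q)+[-.036,0,.045]
    return Ro.from_euler('z',yaw).apply(q)+rest
def plan(wps,start=None):
    """wps: list of (p,R). rotates first, then shifts; prints totals in mm / deg"""
    s=ctrl.get_state();p,R=start or (np.array(s['tcp_pos']),Ro.from_rotvec(s['tool_rot']))
    for q,Q in wps:
        w=np.degrees((R.inv()*Q).as_rotvec());d=Q.inv().apply(np.asarray(q)-p)
        print('rot',w.round(2),'rows>=',int(np.ceil(np.linalg.norm(w)/9)),'| shift mm',(d*1e3).round(1),'rows>=',int(np.ceil(np.linalg.norm(d)/.045)))
        p,R=np.asarray(q),Q
E
python3 - <<'E'
from h import *
p=imaging.snapshot('wrist');print(p['hand_eye'].round(3),p['camera_matrix'].round(0).tolist());cv2.imwrite('pics/w0.png',p['color'])
R=Rdown(.95)
plan([([.512,.018,.30],R),([.512,.018,.143],R)])
t=cv2.imread('pics/top0.png')[190:270,270:370];cv2.imwrite('pics/t2.png',cv2.resize(t,None,fx=7,fy=7,interpolation=cv2.INTER_CUBIC))
P=imaging.snapshot('top');m=np.load('pics/m.npz');p2=imaging.snapshot('side')
z=np.zeros((480,640),bool)
print(fit([(P,m['top_transducer_0']*1.,z),(p2,m['side_transducer_0']*1.,z)],TR,[.497,-.3,-2.13]))
E
```

```text
[[ 0.001 -0.962 -0.273  0.073]
 [ 1.     0.001  0.    -0.001]
 [-0.    -0.273  0.962 -0.138]
 [ 0.     0.     0.     1.   ]] [[372.0, 0.0, 315.0], [0.0, 372.0, 236.0], [0.0, 0.0, 1.0]]
rot [  0.     0.   -40.58] rows>= 5 | shift mm [654.    7.2 -54.5] rows>= 15
rot [0. 0. 0.] rows>= 0 | shift mm [ -0.  -0. 157.] rows>= 4
(array([ 0.49609193, -0.29998287, -2.1269042 ]), np.float64(0.3279823546337348))
```

View pics/t2.png

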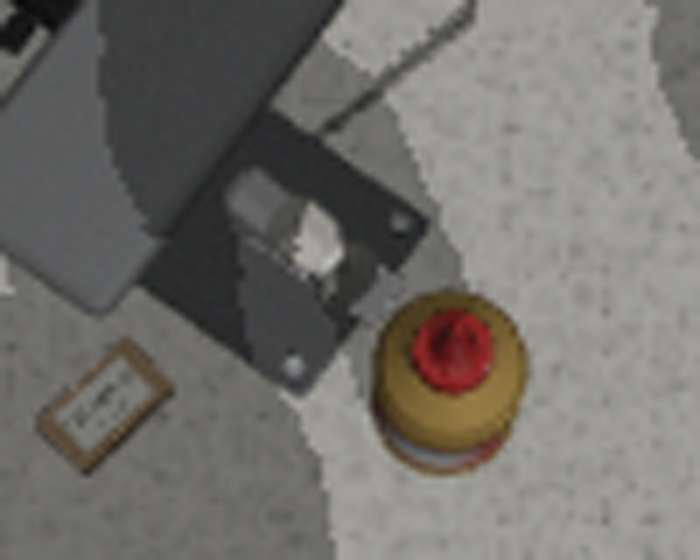

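The crop shows the amber bottle with red cap at crop pixel (455,350), standing before the groove's low end. The stop is at (375,300) and the union at (315,240). This is the right bottle. The wrist camera sits on the tool's +x side, so I check which flip suits the light bar and the joint limits.

Run:
```python
from h import *
C=Ro.from_euler('z',np.pi/2)
s=ctrl.get_state();j=s['joint_positions']
F=lambda j:Ro.from_euler('z',j[0])*Ro.from_euler('y',j[1]+j[2])*Ro.from_euler('z',j[3])*Ro.from_euler('y',j[4])*Ro.from_euler('z',j[5])*C
print(F(j).as_rotvec(),s['tool_rot'])
for flip in(0,1):
  for lean in(25,35,45):
    for th in(1.6,2.0):
      R=Rlean(lean)*Ro.from_euler('z',np.pi*flip)
      e=((Ro.from_euler('z',-.1)*Ro.from_euler('y',th)).inv()*R*C.inv()).as_euler('ZYZ');print(flip,lean,th,e.round(2))
```

```text
[3.11857090e+00 3.78919420e-01 6.56403428e-06] [3.11857090e+00 3.78919420e-01 6.56403428e-06]
0 25 1.6 [0.39 1.33 0.47]
0 25 2.0 [0.46 0.97 0.29]
0 35 1.6 [0.55 1.26 0.42]
0 35 2.0 [0.67 0.93 0.17]
0 45 1.6 [0.72 1.19 0.36]
0 45 2.0 [0.89 0.91 0.03]
1 25 1.6 [ 0.39  1.33 -2.67]
1 25 2.0 [ 0.46  0.97 -2.85]
1 35 1.6 [ 0.55  1.26 -2.72]
1 35 2.0 [ 0.67  0.93 -2.98]
1 45 1.6 [ 0.72  1.19 -2.78]
1 45 2.0 [ 0.89  0.91 -3.11]
```

Emit:
play_rows:
  targets: [0,0,-0.011,0,0,-8.1,0,0,-0.011,0,0,-8.1,0,0,-0.011,0,0,-8.1,0,0,-0.011,0,0,-8.1,0,0,-0.011,0,0,-8.2,0.0436,0.0005,0,0,0,0,0.0436,0.0005,0,0,0,0,0.0436,0.0005,0,0,0,0,0.0436,0.0005,0,0,0,0,0.0436,0.0005,0,0,0,0,0.0436,0.0005,0,0,0,0,0.0436,0.0005,0,0,0,0,0.0436,0.0005,0,0,0,0,0.0436,0.0005,0,0,0,0,0.0436,0.0005,0,0,0,0,0.0436,0.0005,0,0,0,0,0.0436,0.0005,0,0,0,0,0.0436,0.0005,0,0,0,0,0.0436,0.0005,0,0,0,0,0.0436,0.0005,0,0,0,0]
  hand: 1

```text
t: 4.65
tcp_pos: [0.5128, 0.0193, 0.3006]
tool_rot: [2.793, 1.437, 0.0]
ft_force: [0.7, -0.2, -0.2]
grip_width: 0.0918
gripper_force: 0.0
```

Run:
```python
from h import *
s=ctrl.get_state();print(s['t'],s['tcp_pos'],s['joint_positions'])
R=Rdown(.95);plan([([.512,.018,.143],R)])
p=imaging.snapshot('wrist');cv2.imwrite('pics/w1.png',p['color'])
H=p['hand_eye'];K=p['camera_matrix'];T=Ro.from_rotvec(s['tool_rot'])
for l in('bottle','union','seat','light_edge'):
    for d in models.search_frame(l,p)[:2]:print(l,d['conf'],np.round(d['point'],4))
```

```text
4.65 [0.51277767 0.01934887 0.30058102] [-1.11615705e-01  2.81919264e-01  1.45670330e+00 -1.90632599e-04
  1.40261024e+00  5.08629664e-01]
rot [ 0.02 -0.    0.03] rows>= 1 | shift mm [ -1.5   0.2 157.6] rows>= 4
bottle 0.94 [ 0.534  -0.1213  0.0544]
bottle 0.82 [0.5176 0.022  0.1121]
union 0.87 [0.5579 0.068  0.0734]
seat 0.7 [0.5556 0.0483 0.0626]
light_edge 0.87 [0.5815 0.1071 0.2344]
```

View pics/w1.png

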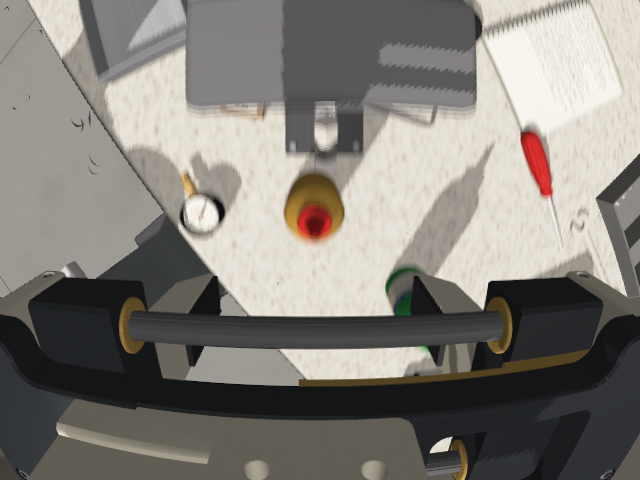

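```bash
cat >> h.py <<'E'
def wray(p,s,px):
    K=p['camera_matrix'];H=p['hand_eye'];d=np.array([px[0]-K[0,2],px[1]-K[1,2]]);r=np.hypot(*d);th=r/K[0,0]
    v=np.r_[d/max(r,1e-9)*np.sin(th),np.cos(th)];T=Ro.from_rotvec(s['tool_rot'])
    return T.apply(H[:3,3])+s['tcp_pos'],T.apply(H[:3,:3]@v)
def wproj(p,s,X):
    K=p['camera_matrix'];H=p['hand_eye'];T=Ro.from_rotvec(s['tool_rot'])
    q=(T.inv().apply(np.atleast_2d(X)-s['tcp_pos'])-H[:3,3])@H[:3,:3]
    th=np.arctan2(np.hypot(q[:,0],q[:,1]),q[:,2]);n=np.hypot(q[:,0],q[:,1])
    return K[:2,2]+q[:,:2]/n[:,None]*th[:,None]*K[0,0]
def atz(o,v,z): return o+v*(z-o[2])/v[2]
E
python3 - <<'E'
from h import *
s=ctrl.get_state();p=imaging.snapshot('wrist');s2=ctrl.get_state();cv2.imwrite('pics/w2.png',p['color'])
print(s['tcp_pos'],s2['tcp_pos'])
h=cv2.cvtColor(p['color'],cv2.COLOR_BGR2HSV);m=((h[...,0]<8)|(h[...,0]>172))&(h[...,1]>150)&(h[...,2]>60)
m[:150]=0;m[300:]=0;m[:,:250]=0;m[:,380:]=0;ys,xs=np.nonzero(m);print(xs.min(),xs.max(),ys.min(),ys.max(),xs.mean(),ys.mean())
c=((xs.min()+xs.max())/2,(ys.min()+ys.max())/2)
for z in(.121,.128,.136):print(atz(*wray(p,s,c),z))
b=np.array([.5115,.018,0])
print(wproj(p,s,circ(.015,.136)+b).min(0),wproj(p,s,circ(.015,.136)+b).max(0))
print(wproj(p,s,circ(.015,.121)+b).min(0),wproj(p,s,circ(.015,.121)+b).max(0), wproj(p,s,[b+[0,0,.18]]))
# light bar/base corners prediction
for n,q in dict(bar0=[-.005,-.085,.236],bar1=[-.005,.085,.236],base0=[-.045,-.045,.01],base1=[-.045,.045,.01]).items():
    print(n,wproj(p,s,Ro.from_euler('z',YAW).apply(q)+REST))
cv2.imwrite('pics/w2c.png',cv2.resize(p['color'][60:260,170:490],None,fx=2.5,fy=2.5,interpolation=cv2.INTER_CUBIC))
E
```

```text
[0.51167772 0.01780356 0.30029146] [0.51156433 0.01741316 0.30044287]
298 331 206 244 314.361530715005 224.2527693856999
[0.50676013 0.01343195 0.121     ]
[0.50779504 0.01486179 0.128     ]
[0.50897779 0.01649591 0.136     ]
[298.04837313 204.30232781] [333.79512809 239.04324368]
[298.81209554 201.01897962] [332.96699922 234.29121625] [[316.02205526 236.27366227]]
bar0 [[483.50116527 116.56750561]]
bar1 [[183.75952024 112.54779233]]
base0 [[364.2634308 156.2741459]]
base1 [[286.07504634 155.81850785]]
```

View pics/w2c.png

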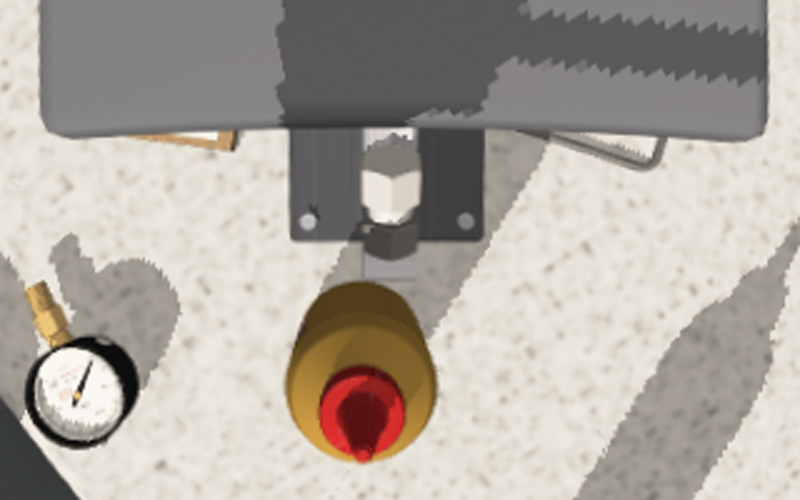

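The amber bottle is at crop (365,400), aligned with the fingers. The union lies in the groove at crop (390,190), and the base plate corners match my rest estimate to about 1 px. The bottle sits about 3 mm nearer than fitted. I descend and grip the cap ring.

Emit:
play_rows:
  targets: [-0.003,0,0.03,0,0,0,0,0,0.04,0,0,0,0,0,0.04,0,0,0,0,0,0.03,0,0,0,0,0,0.017,0,0,0,0,0,0,0,0,0,0,0,0,0,0,0]

```text
t: 5.82
tcp_pos: [0.5107, 0.0149, 0.1445]
tool_rot: [2.793, 1.435, 0.002]
ft_force: [0.5, 1.2, 0.0]
grip_width: 0.0921
gripper_force: 0.0
```

Emit:
play_rows:
  targets: [0,0,0,0,0,0,0,0,0,0,0,0,0,0,0,0,0,0,0,0,0,0,0,0,0,0,0,0,0,0,0,0,0,0,0,0,0,0,0,0,0,0,0,0,0,0,0,0]
  hand: 0

```text
t: 6.82
tcp_pos: [0.5102, 0.0157, 0.1435]
tool_rot: [-2.793, -1.437, 0.0]
ft_force: [-0.3, 1.0, 0.6]
grip_width: 0.0287
gripper_force: 30.0
```

Emit:
play_rows:
  targets: [0,0,-0.01,0,0,0,0,0,-0.015,0,0,0,-0.01,-0.002,0,0,0,0,-0.02,-0.004,0,0,0,0,-0.025,-0.006,0,0,0,0,-0.03,-0.007,0,0,0,0,-0.03,-0.007,0,0,0,0,-0.025,-0.006,0,0,0,0,-0.02,-0.004,0,0,0,0,-0.01,-0.002,0,0,0,0,0,0,0,0,0,0,0,0,0.012,0,0,0,0,0,0.008,0,0,0,0,0,0.003,0,0,0,0,0,0.002,0,0,0,0,0,0,0,0,0,0,0,0,0,0,0]

```text
t: 8.95
tcp_pos: [0.3806, -0.1007, 0.1436]
tool_rot: [2.793, 1.437, 0.0]
ft_force: [0.6, 0.3, -4.4]
grip_width: 0.0288
gripper_force: 30.0
```

Emit:
play_rows:
  targets: [0,0,0.001,0,0,0,0,0,0.0005,0,0,0,0,0,0,0,0,0]

```text
t: 9.32
tcp_pos: [0.3812, -0.1009, 0.1433]
tool_rot: [2.792, 1.437, 0.002]
ft_force: [-3.1, 1.8, 12.5]
grip_width: 0.0289
gripper_force: 30.1
```

Emit:
play_rows:
  targets: [0,0,0,0,0,0,0,0,0,0,0,0,0,0,0,0,0,0,0,0,0,0,0,0,0,0,0,0,0,0,0,0,0,0,0,0,0,0,-0.03,0,0,0,0,0,-0.04,0,0,0,0,0,-0.04,0,0,0,0,0,-0.04,0,0,0,0,0,0,0,0,0]
  hand: 1

```text
t: 10.7
tcp_pos: [0.3818, -0.1012, 0.2946]
tool_rot: [2.789, 1.435, 0.006]
ft_force: [-0.3, -0.4, -0.9]
grip_width: 0.0914
gripper_force: 0.0
```

Run:
```python
from h import *
s=ctrl.get_state();print(s['t'],s['tcp_pos'],s['joint_positions'].round(2) if hasattr(s['joint_positions'],'round') else s['joint_positions'])
P=imaging.snapshot('side')
for l in('bottle','transducer'):
  for d in models.search_frame(l,P)[:2]:print(l,d['conf'],np.round(d['point'],3))
for n in('top','side'):
  p=imaging.snapshot(n);cv2.imwrite(f'pics/{n}1.png',p['color'])
R=Rlean(40)
g=seat2w([.021,0,.0147]);pre=g-R.apply([0,0,.13]);print(g,pre)
plan([([*s['tcp_pos']],R),(pre,R),(g,R)])
```

```text
10.7 [ 0.38175768 -0.10120472  0.29459069] [-0.45  0.05  1.75 -0.    1.33  0.17]
bottle 0.93 [ 0.528 -0.163  0.086]
bottle 0.67 [ 0.368 -0.118  0.089]
transducer 0.84 [ 0.492 -0.306  0.024]
[0.55836113 0.0648512  0.06908664] [ 0.5097543  -0.00311974  0.16867242]
rot [-1.500e-01  4.003e+01 -3.000e-02] rows>= 5 | shift mm [ 2.7  1.9 -2.7] rows>= 1
rot [0. 0. 0.] rows>= 0 | shift mm [ 37.2  47.1 195.6] rows>= 5
rot [0. 0. 0.] rows>= 0 | shift mm [  0.   0. 130.] rows>= 3
```

Emit:
play_rows:
  targets: [0,0,0,0,8,0,0,0,0,0,8,0,0,0,0,0,8,0,0,0,0,0,8,0,0,0,0,0,8,0,0.008,0.0098,0.039,0,0,0,0.008,0.0098,0.039,0,0,0,0.008,0.0098,0.039,0,0,0,0.008,0.0098,0.039,0,0,0,0.008,0.0098,0.037,0,0,0,0,0,0,0,0,0,0,0,0,0,0,0]

```text
t: 12.45
tcp_pos: [0.5098, -0.0032, 0.1695]
tool_rot: [-2.391, -1.23, -0.869]
ft_force: [0.1, 0.7, -0.7]
grip_width: 0.0916
gripper_force: 0.0
```

Run:
```python
from h import *
s=ctrl.get_state();p=imaging.snapshot('wrist');print(s['tcp_pos'],np.round(s['joint_positions'],2))
R=Rlean(40);g=seat2w([.021,0,.017]);plan([(g,R)])
im=p['color'].copy()
E=lambda q:Ro.from_euler('z',YAW).apply(q)+REST
def pl(X,c):
    cv2.polylines(im,[(wproj(p,s,X)*16).astype(int)],False,c,1,cv2.LINE_AA,4)
for y in(-.0105,.0105): pl([seat2w([x,y,.005]) for x in np.linspace(0,.06,9)],(0,0,255))
pl([E([-.045,y,.01]) for y in np.linspace(-.045,.045,9)],(0,255,0))
for y in(-.045,.045): pl([E([x,y,.01]) for x in np.linspace(-.045,.1,9)],(0,255,0))
pl([seat2w([-.003,y,.022]) for y in np.linspace(-.011,.011,5)],(255,0,255))
for x in(.0,.042): pl([seat2w([x,.0127*np.sin(a),.0127+.0127*np.cos(a)]) for a in np.linspace(0,2*np.pi,7)],(255,200,0))
cv2.imwrite('pics/w3.png',cv2.resize(im[40:300,190:450],(780,600),interpolation=cv2.INTER_CUBIC))
```

```text
[ 0.50983211 -0.00319866  0.16948163] [-0.56  0.37  1.97  0.88  0.98 -0.52]
rot [-0.01  0.02 -0.01] rows>= 1 | shift mm [ -0.4  -0.5 128.8] rows>= 3
```

View pics/w3.png

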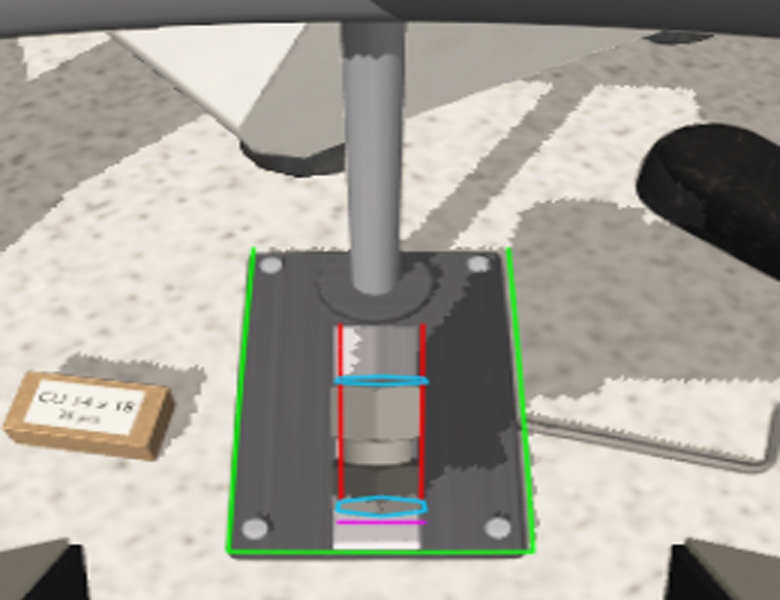

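Overlay check: the base's front edge fits, and the true groove is about 1.3 mm left of my drawn lines (crop 332–420 against 340–425). I shift by that amount and grip.

Emit:
play_rows:
  targets: [0,-0.0018,0.03,0,0,0,0,0,0.04,0,0,0,0,0,0.035,0,0,0,0,0,0.016,0,0,0,0,0,0.008,0,0,0,0,0,0,0,0,0,0,0,0,0,0,0]

```text
t: 13.38
tcp_pos: [0.5574, 0.0646, 0.0718]
tool_rot: [-2.393, -1.231, -0.872]
ft_force: [1.3, 0.5, -0.9]
grip_width: 0.092
gripper_force: 0.0
```

Emit:
play_rows:
  targets: [0,0,0,0,0,0,0,0,0,0,0,0,0,0,0,0,0,0,0,0,0,0,0,0,0,0,0,0,0,0,0,0,0,0,0,0,0,0,0,0,0,0,0,0,0,0,0,0]
  hand: 0

```text
t: 14.38
tcp_pos: [0.5576, 0.0648, 0.0712]
tool_rot: [-2.393, -1.231, -0.872]
ft_force: [2.4, -1.7, 0.5]
grip_width: 0.0213
gripper_force: 30.0
```

Emit:
play_rows:
  targets: [0,0,-0.015,0,0,0,0,0,-0.03,0,0,0,0,0,-0.04,0,0,0,0,0,-0.045,0,0,0,0,0,-0.03,0,-8,0,0,0,-0.03,0,-8,0,0,0,-0.03,0,-8,0,0,0,-0.03,0,-8,0,0,0,-0.02,0,-8,0,0,0,0,0,0,0]

```text
t: 15.62
tcp_pos: [0.475, -0.0496, 0.2965]
tool_rot: [2.79, 1.439, 0.003]
ft_force: [-0.2, 0.7, -1.6]
grip_width: 0.0217
gripper_force: 30.0
```

```bash
sed -i 's/^REST=.*/REST=np.array([.5732,.0877,0]);YAW=.95/' h.py
python3 - <<'E'
from h import *
s=ctrl.get_state();print(s['tcp_pos'],s['grip_width'])
R=Rdown(.95);plan([([.4735,.349,.30],R),([.4735,.349,.03],R)])
E
```

```text
[ 0.47496828 -0.04958178  0.29650811] 0.021731206532399065
rot [ 0.17 -0.05  0.15] rows>= 1 | shift mm [ 323.4 -233.    -3.5] rows>= 9
rot [0. 0. 0.] rows>= 0 | shift mm [ -0.  -0. 270.] rows>= 7
```

Emit:
play_rows:
  targets: [0.0324,-0.0233,-0.001,0,0,0,0.0324,-0.0233,-0.001,0,0,0,0.0324,-0.0233,-0.001,0,0,0,0.0324,-0.0233,0,0,0,0,0.0324,-0.0233,0,0,0,0,0.0324,-0.0233,0,0,0,0,0.0324,-0.0233,0,0,0,0,0.0324,-0.0233,0,0,0,0,0.0324,-0.0233,0,0,0,0,0.0324,-0.0233,0,0,0,0,0,0,0,0,0,0,0,0,0.045,0,0,0,0,0,0.045,0,0,0,0,0,0.045,0,0,0,0,0,0.045,0,0,0,0,0,0.045,0,0,0,0,0,0.03,0,0,0,0,0,0.015,0,0,0,0,0,0,0,0,0]

```text
t: 18.0
tcp_pos: [0.473, 0.3474, 0.0274]
tool_rot: [-2.794, -1.435, 0.003]
ft_force: [-1.3, 0.2, -0.7]
grip_width: 0.0218
gripper_force: 30.0
```

Emit:
play_rows:
  targets: [0,0,0,0,0,0,0,0,0,0,0,0,0,0,0,0,0,0,0,0,0,0,0,0,0,0,0,0,0,0,0,0,-0.02,0,0,0,0,0,-0.045,0,0,0,0,0,-0.05,0,0,0,0,0,-0.05,0,0,0,0,0,-0.05,0,0,0,0,0,-0.055,0,0,0,0,0,0,0,0,0]
  hand: 0.5

```text
t: 19.5
tcp_pos: [0.4747, 0.3497, 0.3032]
tool_rot: [-2.793, -1.437, -0.016]
ft_force: [-0.1, 0.2, -0.6]
grip_width: 0.0457
gripper_force: 0.0
```

Run:
```python
from h import *
s=ctrl.get_state();print(s['t'],s['tcp_pos'],s['grip_width'],np.round(s['joint_positions'],2))
for n in('top','side','wrist'):
  s=ctrl.get_state();p=imaging.snapshot(n);cv2.imwrite(f'pics/{n}2.png',p['color'])
  for l in ('union','bottle'):
    for d in models.search_frame(l,p)[:3]:print(n,l,round(d['conf'],2),np.round(d['point'],3))
# aim: tcp offset 0.09 behind transducer toward connector, high
a=-2.127;y=np.array([-np.sin(a),np.cos(a)]);yaw=np.arctan2(y[1],y[0]);print(y,yaw)
R=Rdown(yaw);plan([([.4735,.349,.30],R),([.496-.03*y[0],-.30-.03*y[1],.30],R)])
```

```text
19.5 [0.4747462  0.34970726 0.30322461] 0.04569695165303005 [ 0.5   0.42  1.24 -0.    1.47  1.13]
top union 0.57 [0.47  0.348 0.021]
top bottle 0.87 [ 0.377 -0.089  0.113]
top bottle 0.78 [ 0.529 -0.142  0.111]
side bottle 0.78 [ 0.371 -0.118  0.086]
side bottle 0.67 [ 0.525 -0.167  0.086]
wrist union 0.58 [0.468 0.354 0.021]
wrist bottle 0.45 [ 0.517 -0.129  0.07 ]
[ 0.84926556 -0.52796592] -0.5562036732051031
rot [4.000e-02 1.000e-01 8.632e+01] rows>= 10 | shift mm [ 0.1 -0.4 -2.9] rows>= 1
rot [0. 0. 0.] rows>= 0 | shift mm [331.8 539.3   0. ] rows>= 15
```

Emit:
play_rows:
  targets: [-0.0345,0.0243,0,0,0,0,-0.0345,0.0243,0,0,0,0,-0.0345,0.0243,0,0,0,0,-0.0345,0.0243,0,0,0,0,-0.0345,0.0243,0,0,0,0,-0.0345,0.0243,0,0,0,0,-0.0345,0.0243,0,0,0,0,-0.0345,0.0243,0,0,0,0,-0.0345,0.0243,0,0,0,0,-0.0345,0.0243,0,0,0,0,-0.0345,0.0243,0,0,0,0,-0.0345,0.0243,0,0,0,0,-0.0345,0.0243,0,0,0,0,-0.0345,0.0243,0,0,0,0,-0.0345,0.0243,0,0,0,0]

```text
t: 21.82
tcp_pos: [0.4688, -0.2855, 0.2978]
tool_rot: [-2.793, -1.437, 0.0]
ft_force: [0.4, -0.5, 0.1]
grip_width: 0.046
gripper_force: 0.0
```

Emit:
play_rows:
  targets: [0,0,0,0,0,8.63,0,0,0,0,0,8.63,0,0,0,0,0,8.63,0,0,0,0,0,8.63,0,0,0,0,0,8.63,0,0,0.02,0,0,8.63,0,0,0.02,0,0,8.63,0,0,0.02,0,0,8.63,0,0,0.02,0,0,8.63,0,0,0.02,0,0,8.63,0,0,0,0,0,0,0,0,0,0,0,0]
  hand: 0.7

```text
t: 23.32
tcp_pos: [0.4694, -0.2844, 0.1988]
tool_rot: [3.022, -0.857, 0.001]
ft_force: [-0.4, 0.6, 0.2]
grip_width: 0.0645
gripper_force: 0.0
```

Run:
```python
from h import *
s=ctrl.get_state();p=imaging.snapshot('wrist');print(s['t'],s['tcp_pos'],s['grip_width'],np.round(s['joint_positions'],2))
for l in('transducer','transducer_mid','thread_end'):
    for d in models.search_frame(l,p)[:2]:print(l,round(d['conf'],2),np.round(d['point'],4))
for d in models.cut_out('transducer',p)[:2]:
    m=d['pixels'];ys,xs=np.nonzero(m);print(d['conf'],m.sum(),xs.mean(),ys.mean(),xs.min(),xs.max(),ys.min(),ys.max())
m=models.cut_out('transducer',p)[0]['pixels']
def cost(v,S=2):
    mm=np.zeros((480*S,640*S),np.uint8)
    for X in place(TR,*v): cv2.fillConvexPoly(mm,cv2.convexHull(((wproj(p,s,X)+.5)*S).astype(np.float32)).astype(np.int32),255)
    mm=cv2.resize(mm,(640,480),interpolation=cv2.INTER_AREA)/255.
    return np.abs(mm-m).sum()/m.sum()
x0=np.array([.496,-.30,-2.127]);r=minimize(cost,x0,method='Nelder-Mead',options=dict(initial_simplex=np.vstack([x0,x0+[.005,0,0],x0+[0,.005,0],x0+[0,0,.08]]),xatol=2e-4,fatol=1e-4))
print(r.x,r.fun)
im=p['color'].copy()
for X in place(TR,*r.x): cv2.polylines(im,[cv2.convexHull(wproj(p,s,X).astype(np.float32)).astype(int)],True,(0,0,255),1)
cx,cy=int(xs.mean()),int(ys.mean());y0=max(cy-120,0);x0=max(cx-160,0);cv2.imwrite('pics/w4.png',cv2.resize(im[y0:y0+240,x0:x0+320],None,fx=2.5,fy=2.5,interpolation=cv2.INTER_CUBIC))
```

```text
23.325 [ 0.46935537 -0.28441913  0.19878286] 0.06445541800203676 [-0.68  0.43  1.53 -0.    1.18  1.44]
transducer 0.87 [ 0.497  -0.3051  0.024 ]
transducer_mid 0.83 [ 0.4986 -0.3002  0.0227]
thread_end 0.81 [ 0.4974 -0.2961  0.0235]
0.92 2681 313.58038045505407 181.52107422603507 297 332 132 232
[ 0.49601327 -0.29935563 -2.13362481] 0.039193745383270806
```

View pics/w4.png

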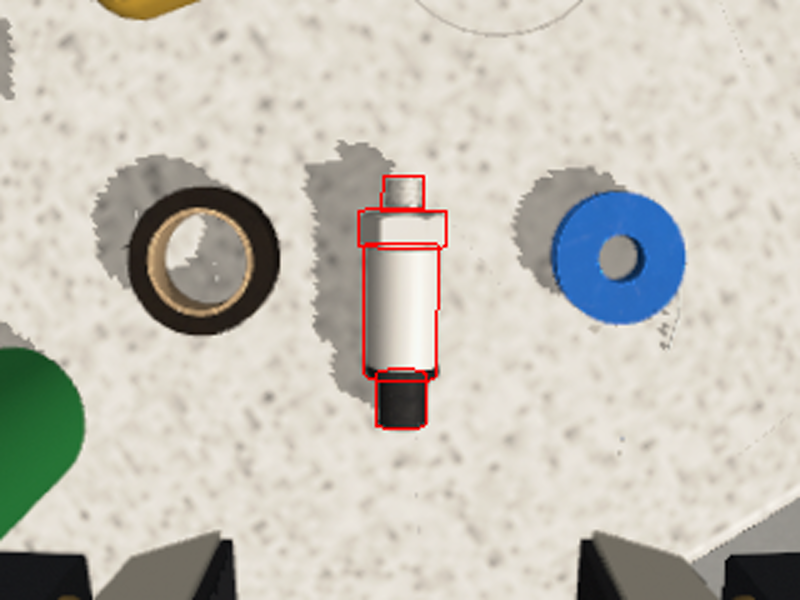

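The fit outlines match the transducer tightly: thread at crop (403,190), connector at (402,405). The black tape at (205,260) leaves only about 29 mm beside the body, so I go down with the fingers partly open.

```bash
cat >> h.py <<'E'
TX=np.array([.496,-.2994]);TYAW=-2.1336+np.pi/2
E
python3 - <<'E'
from h import *
R=Rlean(5,TYAW);d=np.array([np.cos(TYAW),np.sin(TYAW)]);g=np.r_[TX-.005*d,.0225]
plan([(g-R.apply([0,0,.1]),R),(g,R)])
E
```

```text
rot [-0.01  4.94  0.44] rows>= 1 | shift mm [10.3 -1.5 77.7] rows>= 2
rot [0. 0. 0.] rows>= 0 | shift mm [  0.  -0. 100.] rows>= 3
```

Emit:
play_rows:
  targets: [0,0,0,0,4.94,0.44,0.0103,-0.0015,0.038,0,0,0,0,0,0.04,0,0,0,0,0,0.03,0,0,0,0,0,0.03,0,0,0,0,0,0.02,0,0,0,0,0,0.012,0,0,0,0,0,0.0077,0,0,0,0,0,0,0,0,0,0,0,0,0,0,0]
  hand: 0.4

```text
t: 24.88
tcp_pos: [0.4918, -0.2968, 0.0227]
tool_rot: [2.992, -0.866, 0.131]
ft_force: [0.3, 0.3, -0.6]
grip_width: 0.0368
gripper_force: 0.0
```

Emit:
play_rows:
  targets: [0,0,0,0,0,0,0,0,0,0,0,0,0,0,0,0,0,0,0,0,0,0,0,0,0,0,0,0,0,0]
  hand: 0

```text
t: 25.5
tcp_pos: [0.4917, -0.2967, 0.0224]
tool_rot: [2.992, -0.866, 0.13]
ft_force: [-1.4, 0.9, 5.7]
grip_width: 0.0252
gripper_force: 30.0
```

Run:
```python
from h import *
s=ctrl.get_state();print(s['tcp_pos'],s['grip_width'],s['gripper_force'])
up=np.array(s['tcp_pos'])+[-.0,0,.28]
R0=Rlean(5,TYAW);R=Rlean(40);g=seat2w([.0405,0,.0252]);n=Rlean(35).apply([0,0,1]);pre=g-n*.13;print(g,pre)
Rm=Rlean(5);A=np.array([.46,-.10,.30])
plan([(up,R0),(A,R0),(A,Rm),(A,R),(pre,R),(g,R)])
```

```text
[ 0.49171407 -0.29673392  0.0224297 ] 0.02519034763460836 29.998383200727403
[0.56314941 0.07364543 0.08887248] [0.51977624 0.01299315 0.19536224]
rot [-0.    0.01 -0.04] rows>= 1 | shift mm [  24.4    0.  -278.9] rows>= 7
rot [0. 0. 0.] rows>= 0 | shift mm [-131.5 -149.5   -9.1] rows>= 5
rot [  7.55   0.   -86.35] rows>= 10 | shift mm [0. 0. 0.] rows>= 0
rot [ 0. 35.  0.] rows>= 4 | shift mm [0. 0. 0.] rows>= 0
rot [0. 0. 0.] rows>= 0 | shift mm [ 29.8 -17.1 161.6] rows>= 4
rot [0. 0. 0.] rows>= 0 | shift mm [-11.3  -0.  129.5] rows>= 3
```

Emit:
play_rows:
  targets: [0.0015,0,-0.02,0,0,0,0.0035,0,-0.04,0,0,0,0.0039,0,-0.044,0,0,0,0.0039,0,-0.044,0,0,0,0.0039,0,-0.044,0,0,0,0.0039,0,-0.044,0,0,0,0.0038,0,-0.043,0,0,0,-0.0263,-0.0299,-0.0018,0,0,0,-0.0263,-0.0299,-0.0018,0,0,0,-0.0263,-0.0299,-0.0018,0,0,0,-0.0263,-0.0299,-0.0018,0,0,0,-0.0263,-0.0299,-0.0018,0,0,0,0,0,0,0,0,0]

```text
t: 27.12
tcp_pos: [0.4593, -0.0976, 0.2992]
tool_rot: [2.995, -0.861, 0.127]
ft_force: [-0.1, -0.6, -1.4]
grip_width: 0.0244
gripper_force: 30.0
```

Emit:
play_rows:
  targets: [0,0,0,0.755,0,-8.635,0,0,0,0.755,0,-8.635,0,0,0,0.755,0,-8.635,0,0,0,0.755,0,-8.635,0,0,0,0.755,0,-8.635,0,0,0,0.755,0,-8.635,0,0,0,0.755,0,-8.635,0,0,0,0.755,0,-8.635,0,0,0,0.755,0,-8.635,0,0,0,0.755,0,-8.635,0,0,0,0,8.75,0,0,0,0,0,8.75,0,0,0,0,0,8.75,0,0,0,0,0,8.75,0,0,0,0,0,0,0]

```text
t: 29.0
tcp_pos: [0.4592, -0.1021, 0.298]
tool_rot: [-2.395, -1.221, -0.868]
ft_force: [0.5, 0.4, -2.3]
grip_width: 0.0253
gripper_force: 30.0
```

Run:
```python
from h import *
s=ctrl.get_state();print(s['t'],s['tcp_pos'],s['grip_width'],np.round(s['joint_positions'],2))
R=Rlean(40);g=seat2w([.0405,0,.0252]);pre=g-Rlean(35).apply([0,0,.12])
plan([(pre,R),(g,R)])
```

```text
29.0 [ 0.45921113 -0.10207209  0.29804376] 0.025271203153435975 [-0.82  0.19  1.79  0.7   1.38 -0.4 ]
rot [-0.01  0.04 -0.4 ] rows>= 1 | shift mm [ 31.8 -17.7 171.4] rows>= 4
rot [0. 0. 0.] rows>= 0 | shift mm [-10.5   0.  119.5] rows>= 3
```

Emit:
play_rows:
  targets: [0.004,-0.0022,0.02,0,0,0,0.007,-0.004,0.04,0,0,0,0.007,-0.004,0.04,0,0,0,0.007,-0.004,0.04,0,0,0,0.0068,-0.0035,0.031,0,0,0,0,0,0,0,0,0,0,0,0,0,0,0]

```text
t: 29.88
tcp_pos: [0.5243, 0.0193, 0.1898]
tool_rot: [-2.393, -1.232, -0.87]
ft_force: [-0.4, -0.6, -1.6]
grip_width: 0.0251
gripper_force: 30.0
```

Run:
```python
from h import *
s=ctrl.get_state();p=imaging.snapshot('wrist');print(s['t'],s['tcp_pos'],np.round(s['joint_positions'],2))
R=Rlean(40);g=seat2w([.0405,0,.0252]);plan([(g,R)])
im=p['color'].copy()
T=Ro.from_rotvec(s['tool_rot'])
def pl(X,c): cv2.polylines(im,[(wproj(p,s,X)*16).astype(int)],False,c,1,cv2.LINE_AA,4)
for y in(-.0105,.0105): pl([seat2w([x,y,.005]) for x in np.linspace(0,.06,9)],(0,0,255))
E=lambda q:Ro.from_euler('z',YAW).apply(q)+REST
pl([E([-.045,y,.01]) for y in np.linspace(-.045,.045,9)],(0,255,0))
for y in(-.045,.045): pl([E([x,y,.01]) for x in np.linspace(-.045,.1,9)],(0,255,0))
# held transducer in tool frame: axis rotated -5deg about tool y; mid at tool: 
Q=R.inv()*Rlean(35)  # frame with x along transducer
for r,a,b in [(.009,-.044,-.026),(.013,-.026,.020),(.0155,.020,.032),(.007,.032,.044)]:
    c=circ(r,0);X=np.vstack([np.c_[0*c[:,0]+q+.005,c[:,0],c[:,1]+.0095] for q in(a,b)])
    X=T.apply(Q.apply(X))+s['tcp_pos'];cv2.polylines(im,[cv2.convexHull(wproj(p,s,X).astype(np.float32)).astype(int)],True,(255,0,255),1)
cv2.imwrite('pics/w5.png',cv2.resize(im[20:380,160:480],(708,796))[:600] if 0 else cv2.resize(im[20:380,120:520],(660,594),interpolation=cv2.INTER_CUBIC))
```

```text
29.875 [0.52429488 0.01932575 0.1898065 ] [-0.5   0.34  1.94  0.87  0.98 -0.43]
rot [0.07 0.03 0.02] rows>= 1 | shift mm [-13.6  -0.2 120.6] rows>= 3
```

View pics/w5.png

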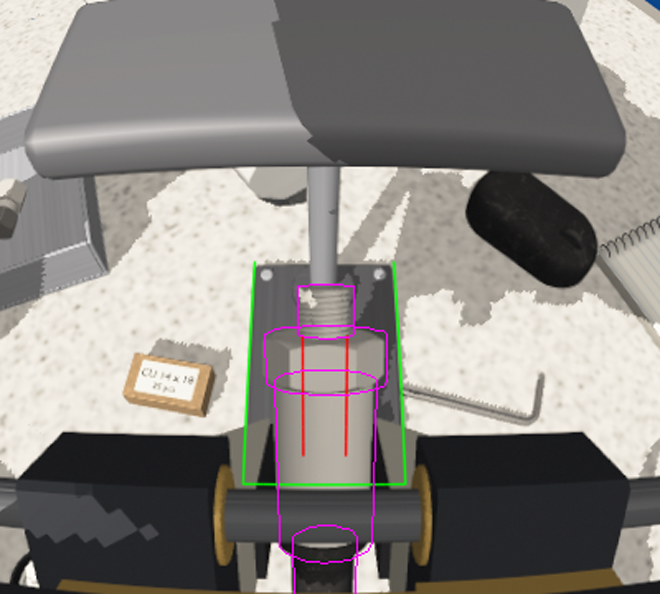

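The held transducer (thread at crop (325,310), hexagon (325,355)) matches my model, with its axis over the groove centre line. I lower it now.

Emit:
play_rows:
  targets: [-0.0034,0,0.02,0,0,0,-0.0034,0,0.035,0,0,0,-0.0034,0,0.03,0,0,0,-0.0034,0,0.015,0,0,0,0,0,0.008,0,0,0,0,0,0.006,0,0,0,0,0,0.003,0,0,0,0,0,0.002,0,0,0,0,0,0,0,0,0,0,0,0,0,0,0]

```text
t: 31.18
tcp_pos: [0.5623, 0.0733, 0.0895]
tool_rot: [-2.392, -1.229, -0.871]
ft_force: [-0.9, -0.2, -1.5]
grip_width: 0.0251
gripper_force: 30.0
```

Run:
```python
from h import *
s=ctrl.get_state();print(s['t'],s['tcp_pos'],np.round(s['ft_force'],1))
R=Rlean(40);g=seat2w([.0405,0,.0252]);plan([(g,R)])
p=imaging.snapshot('wrist')
m=None;Q=R.inv()*Rlean(35)
for l in('transducer_mid','thread_end'):
    for d in models.search_frame(l,p)[:2]:
        print(l,round(d['conf'],2),Ro.from_euler('z',-YAW).apply(d['point']-REST))
```

```text
31.175 [0.56227265 0.07329591 0.08949107] [-0.9 -0.2 -1.5]
rot [-0.   -0.01 -0.06] rows>= 1 | shift mm [0.2 0.5 1. ] rows>= 1
transducer_mid 0.64 [-0.00477833  0.00100874  0.1033    ]
thread_end 0.81 [-0.00126835  0.00228939  0.1014    ]
```

Emit:
play_rows:
  targets: [0,0,0.001,0,0,0,0,0,0.0005,0,0,0,0,0,0,0,0,0]

```text
t: 31.7
tcp_pos: [0.5631, 0.0737, 0.0886]
tool_rot: [-2.393, -1.229, -0.872]
ft_force: [-2.7, -4.4, 3.5]
grip_width: 0.0254
gripper_force: 30.0
```

Emit:
play_rows:
  targets: [0,0,0,0,0,0,0,0,0,0,0,0,0,0,0,0,0,0,0,0,0,0,0,0,0,0,0,0,0,0,0,0,0,0,0,0]
  hand: 0.55

```text
t: 32.45
tcp_pos: [0.5628, 0.0742, 0.0881]
tool_rot: [-2.392, -1.229, -0.87]
ft_force: [0.4, 0.0, -0.0]
grip_width: 0.0505
gripper_force: 0.0
```

Emit:
play_rows:
  targets: [0,0,-0.008,0,0,0,0,0,-0.015,0,0,0,0,0,-0.03,0,0,0,0,0,-0.04,0,0,0,0,0,-0.04,0,0,0,0,0,0,0,0,0,0,0,0,0,0,0]

```text
t: 33.33
tcp_pos: [0.5129, 0.0046, 0.1899]
tool_rot: [-2.393, -1.228, -0.87]
ft_force: [-0.4, 0.2, -0.7]
grip_width: 0.0505
gripper_force: 0.0
```

Run:
```python
from h import *
s=ctrl.get_state();p=imaging.snapshot('wrist');print(s['t'],s['tcp_pos'],s['grip_width'])
im=p['color'].copy()
def pl(X,c): cv2.polylines(im,[(wproj(p,s,X)*16).astype(int)],False,c,1,cv2.LINE_AA,4)
for r,a,b in [(.009,-.044,-.026),(.013,-.026,.020),(.0155,.020,.032),(.007,.032,.044)]:
    c=circ(r,0);X=np.array([seat2w([q+.044,u[0],u[1]+.015]) for q in(a,b) for u in c]);cv2.polylines(im,[cv2.convexHull(wproj(p,s,X).astype(np.float32)).astype(int)],True,(255,0,255),1)
cv2.imwrite('pics/w6.png',cv2.resize(im[40:300,160:480],None,fx=2.4,fy=2.3,interpolation=cv2.INTER_CUBIC))
for n in('top','side'):
    q=imaging.snapshot(n)
    for l in('bottle','union','tape_reel','black_tape','gauge','seal_box'):
        for d in models.search_frame(l,q)[:2]:print(n,l,round(d['conf'],2),np.round(d['point'],3))
```

```text
33.325 [0.51285781 0.00458743 0.18991353] 0.05054118094873517
top bottle 0.61 [ 0.567 -0.256  0.017]
top bottle 0.6 [ 0.536 -0.146  0.116]
top tape_reel 0.69 [ 0.47  -0.37   0.012]
top black_tape 0.56 [ 0.566 -0.251  0.017]
top gauge 0.89 [0.389 0.082 0.027]
top gauge 0.57 [0.504 0.152 0.012]
top seal_box 0.73 [0.504 0.153 0.012]
side bottle 0.81 [ 0.527 -0.165  0.088]
side bottle 0.78 [ 0.369 -0.119  0.087]
side union 0.41 [0.465 0.342 0.016]
side union 0.41 [0.581 0.074 0.006]
side tape_reel 0.74 [ 0.469 -0.378  0.011]
side black_tape 0.76 [ 0.551 -0.251  0.016]
side gauge 0.87 [0.387 0.076 0.024]
side seal_box 0.68 [0.501 0.145 0.016]
```

View pics/w6.png

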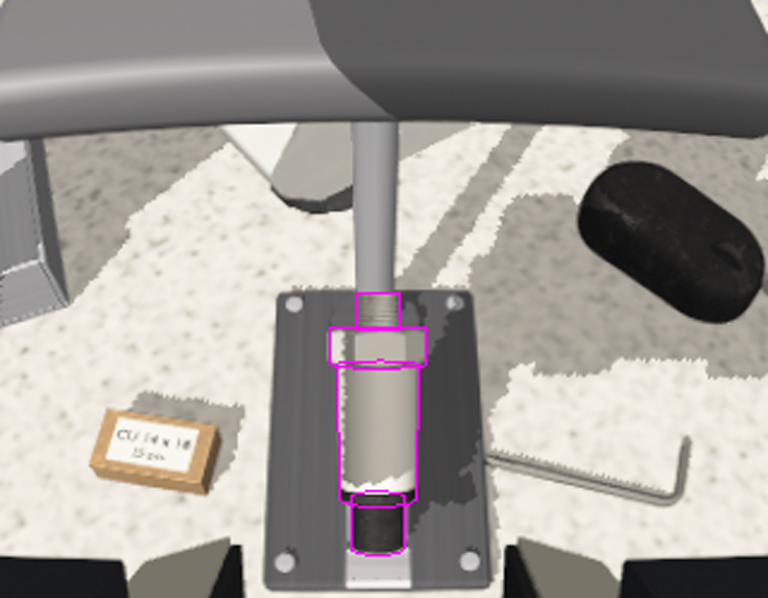

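The transducer lies exactly on its seated outline: thread uphill at (378,310), connector at the stop (378,550). The bystanders' positions are unchanged within the networks' noise, the union is in the bin, and the gripper is clear. I hand the job in.

```bash
python3 -c "
from h import *
print(ctrl.finish_job())"
```

```text
the job is handed in; nothing more can be done
None
```

I handed the job in at about 33 s: the oil bottle stands upright about 27 cm from the rest, the union is in the bin, and the transducer is seated in the groove with its thread uphill and connector at the stop; no verdict came back.

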